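# Wedge a price board into its stand at the honey stall

### The job

Take the blank price board out of its rack and slide it down into the slot of the sign stand until it rests on the slot's floor, then let go of it. Then use the wooden mallet, and never the hand itself, to tap the stand's wedge down with several light taps, lifting the mallet off between taps, until the wedge stops with its head down on the stand and the board is clamped upright. Finally stand the mallet upright on the table, let go, and leave the jars and the cream pot where they are.

Things in the scene. Friction and masses are not known exactly. Their poses are not given: they have to be found in the camera images.
- stand: Fixed light-wood block, x -45 to +66, y -75 to +75, 68 mm high; origin on the underside. Along +x: fixed cheek 25 mm, board slot, wooden jaw, wedge (captive, 34 mm from the origin), cheek 24 mm. The jaw's flat face is the slot's +x wall; it moves 1 mm towards -x per 6 mm of wedge travel and so clamps the board.
- slot (a point): Centre of the board slot's mouth, 13 mm from the stand's origin towards its -x, level with the stand's top, 68 mm above the table; axes as the stand's. The slot is 96 mm long (y) and 50 mm deep (floor 18 mm above the table). Its fixed wall is 7 mm from here on the -x side; the jaw is 7 mm away on +x with the wedge fully up, so the slot is 13 to 14 mm wide at the start.
- board: Blank plywood price board with a paper panel, 10 mm thick (x), 90 mm wide (y), 150 mm tall (z), about 100 g; origin at the centre of its lower edge; may go in either way round. Starts standing in the rack, lower edge 10 mm above the table, 125 mm showing above the rack. Once in the slot it stands loosely, leaning a little, until clamped.
- rack: Fixed dark-wood rack that holds the board at the start: a block 63 mm (x) by 124 mm (y) by 35 mm high, origin on its underside at the centre, with a groove 13 mm wide along its y, 96 mm long, 25 mm deep.
- wedge (a joint): How far the wooden wedge has gone down, in m: 0 fully up, 0.026 fully home (hard stop, head resting on the stand's top). Starts at 0 to 0.006, slides straight down, resists with about 5 N, a little more as the board is pinched, and stays where it is left.
- wedge_top (a point): Centre of the flat top of the wedge's head; axes as the stand's. The head is 38 mm (x) by 46 mm (y) by 16 mm high. Its top is 110 mm above the table with the wedge fully up, 84 mm when home. The clamped board's middle is 49 mm away towards the stand's -x and rises to 168 mm above the table.
- mallet: Turned wooden mallet, 160 g, standing head down on the table: head 44 mm in diameter and 50 mm high with a flat underside (the striking face), above it a round handle 26 mm in diameter and 115 mm long; 165 mm high in all. Origin at the centre of the head's underside, z up along the handle.
- jar_a: Bystander: honey jar with a brass lid, 68 mm in diameter, 100 mm high, origin at the centre of its underside. Leave alone.
- jar_b: Bystander: second honey jar, same as jar_a, 68 mm in diameter, 100 mm high, origin at the centre of its underside. Leave alone.
- pot: Bystander: small white cream pot, 56 mm in diameter, 42 mm high, origin at the centre of its underside. Leave alone.
Not all that is in view belongs to the job. There is more than one size of the stand; the job needs the largest.

How it is judged:
By the outcome, as a careful person would: the job done as asked, in the order asked, and still so for the second after the job is handed in, with the robot touching nothing.
It also fails if it takes over 72 s, if anything falls off the work surface, if the arm or the gripper's body presses on something with over 40 N, if the wrist force passes 120 N, or if a joint passes its speed limit or range.

### The arm

A 7-joint arm with a two-finger parallel gripper is mounted at the origin on the work surface. World frame = base frame: x ahead of the robot, y to its left, z up, the work surface at z = 0. Lengths are in m, angles in rad, forces in N, time in s.
With the tool pointing down it reaches from about 0.4 to 0.925 m from the base axis. Payload 5.6 kg.
Tool frame: the origin (TCP) lies at the very end of the fingers, on their centre line; the grasp point (between the pads) lies 19 mm behind it; z points along the fingers, y is the line along which they close (so a half turn about z gives the same grasp; the last joint's range is limited). The gripper opens to 85 mm and grips with 20 to 120 N. Pads are 22 mm wide; open, the fingers measure 114 mm over their backs; the gripper's body (76 mm by 85 mm) begins 54 mm behind the grasp point. The pads swing forward as they close: fully open they stand 13 mm farther back than shut.
Start: joints at [1.12, 0.468, -0.012, 1.603, 0.006, 1.071, -0.056], TCP at [0.258, -0.597, 0.201] pointing down, gripper open.
Joint ranges: [-2.53, 2.53], [-0.31, 2.02], [-1.57, 1.55], [0.28, 2.44], [-1.29, 4.43], [0.15, 1.84], [-2.92, 2.92]. Speed limits (rad/s): [2.57, 2.57, 3.14, 3.14, 3.14, 3.14, 3.14].

### API

Orientations are given as a unit quaternion [x, y, z, w].
In Python, from station import r gives the robot as it stands.
- The arm moves only by the tool apply_moves, never from a script. Its argument "series" is a list of rows, each a list of 7 numbers: the closure, from -1 (fully open) to 1 (shut), then the shift along the tool's x, y, z scaled (see below), then the turn, a rotation vector about the tool's x, y, z scaled (see below). A call has 1 to 20 rows; each row is the pose to reach, as a shift and turn from the pose commanded when the call began, along the tool's axes at that moment, turning the shorter way round; what a row does not reach only later rows make up. The controller multiplies each number of a shift by 150 mm and each number of a turn by pi rad. A row lasts 1/12 s, in which the tool goes at most 41.7 mm and 7.16 degrees, less where a joint would pass 70% of its speed; a pose out of reach is approached as far as the arm can. A call with a number of a shift or a turn outside -1 to 1 is refused whole. A call with a gripper value outside its range is refused whole. The fingers move at their own pace and stop on an object; the grip force is fixed at half the most. Time passes only in rows, so rows that repeat a pose let the fingers close. It gives the time, the measured TCP pose, the force, the opening and the grip force at its end, in the units of the state.
- r.sense(): the state, without advancing time (a new reading comes with each control period).
- r.snapshot(name): name is "scene" or "top" or "wrist"; returns a dict with "image" (400x640x3 uint8, red, green, blue), "intrinsics" (3x3 intrinsics, pixels), "extrinsics" (4x4, takes a point from camera to world coordinates); the wrist camera has in their place "T_tool_cam" (4x4, takes a point from camera to tool coordinates, whose origin is the TCP and whose axes are the flange's). Camera axes: x right, y down, z forward; pixel columns grow to the right and rows downward; lengths in m; the calibration is good to about 2 mm. The wrist camera is an equidistant fisheye: a pixel r from the principal point sees the ray r / f radians off the axis. A picture is of the moment at which its call begins: read the wrist's pose just before it. There is no depth.
- r.close_job(): hands the job in; it is judged then, once.
The state is a dict: "clock": time; "joint_positions": joint angles; "joint_vel": joint speeds; "tau": joint torques, N m; "tool_pos": TCP position; "tcp_rot": TCP orientation; "force": force on the tool from outside, world axes, zero at the start; "wrist_torque": the same for the moment, N m; "gripper_width": finger opening in m; "grasp_force": force on a finger pad.
Only numpy, scipy, OpenCV 4.12 (cv2) and the standard library are available. Lean on these libraries where they do the work, as an engineer would, in place of code of your own. Each camera call takes 0.05 s, during which the arm holds its last target. There are 200 camera calls.

## Working session

There is one attempt and no reset: what is moved stays moved. The work goes in short steps, Python scripts to look and compute and a tool call to move; the robot and the scene stay as the last step left them, time stands still between calls to the robot, and variables do not carry over. Pictures are saved under pics/ and viewed, at most 12 in all, crops included, and the job is handed in when it is done.

Besides the shell and the picture viewer there is one more tool, called after "Request:" by a JSON object that holds its "fn" and its "kwargs". apply_moves: Moves the arm, as the interface text tells. Its arguments: {"type":"object","properties":{"series":{"type":"array","items":{"type":"array","items":{"type":"number","minimum":-1,"maximum":1}}}},"required":["series"]}

```bash
mkdir -p pics; python3 - <<'E'
from station import r
import cv2,json,numpy as np
s=r.sense();print({k:np.round(v,3).tolist() for k,v in s.items()})
for n in("scene","top"):
    d=r.snapshot(n);cv2.imwrite(f"pics/{n}0.png",d["image"][:,:,::-1]);print(n,np.array(d["intrinsics"]).round(1).tolist(),np.array(d["extrinsics"]).round(3).tolist())
E
```

```text
{'clock': 0.0, 'joint_positions': [1.12, 0.468, -0.012, 1.604, 0.006, 1.071, -0.056], 'joint_vel': [-0.0, -0.0, -0.001, -0.0, 0.001, -0.003, -0.0], 'tau': [0.0, -53.237, 0.022, -25.131, 0.012, 0.008, 0.0], 'tool_pos': [0.257, -0.596, 0.2], 'tcp_rot': [0.979, 0.202, -0.0, -0.001], 'force': [-0.981, -0.807, -0.572], 'wrist_torque': [0.0, -0.009, -0.067], 'grasp_force': 0.0, 'gripper_width': 0.085}
scene [[490.5, 0.0, 329.8], [0.0, 490.5, 199.7], [0.0, 0.0, 1.0]] [[0.616, 0.496, -0.611, 1.207], [0.787, -0.367, 0.496, -0.495], [0.022, -0.787, -0.617, 0.754], [0.0, 0.0, 0.0, 1.0]]
top [[517.5, 0.0, 317.9], [0.0, 517.5, 202.7], [0.0, 0.0, 1.0]] [[-0.022, -0.983, 0.182, 0.348], [-1.0, 0.021, -0.004, -0.002], [0.0, -0.182, -0.983, 1.269], [0.0, 0.0, 0.0, 1.0]]
```

View pics/top0.png

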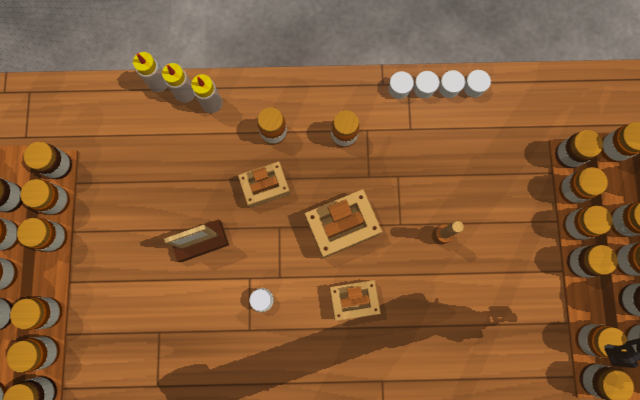

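View pics/scene0.png

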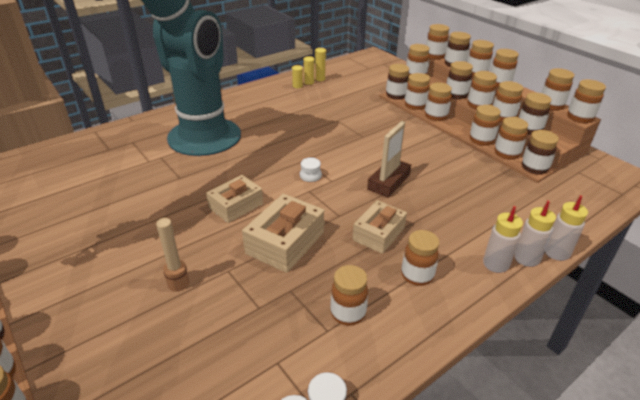

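The top view shows the board in its rack at about (197,238), the large stand at (343,222), the mallet at (448,233), the pot at (261,300), and the jars at (271,125) and (345,128). I'll enlarge it to read positions more closely.

```bash
python3 - <<'E'
import cv2
t=cv2.imread("pics/top0.png")
a=cv2.resize(t[210:270,155:235],None,fx=5,fy=5,interpolation=2)
b=cv2.resize(t[185:260,300:385],None,fx=4.7,fy=4,interpolation=2)[:300,:400]
c=cv2.resize(t[210:270,410:490],None,fx=5,fy=5,interpolation=2)
s=cv2.imread("pics/scene0.png")
d=cv2.resize(s[190:270,235:335],None,fx=4,fy=3.75,interpolation=2)
import numpy as np
cv2.imwrite("pics/crop.png",np.vstack([np.hstack([a,b]),np.hstack([c,d])]))
E
```

```text
(no output)
```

View pics/crop.png

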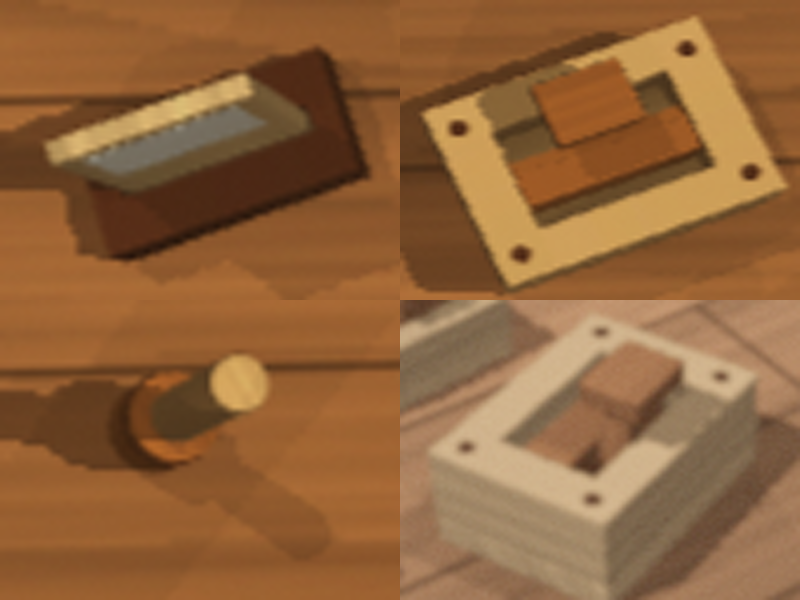

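```bash
cat > h.py <<'E'
import numpy as np
from station import r
from scipy.spatial.transform import Rotation as R
def pix(d,u,v,z):
    E=np.array(d["extrinsics"]);K=np.array(d["intrinsics"])
    ray=E[:3,:3]@np.linalg.inv(K)@[u,v,1];t=(z-E[2,3])/ray[2];return E[:3,3]+t*ray
def proj(d,p):
    E=np.array(d["extrinsics"]);q=np.array(d["intrinsics"])@(E[:3,:3].T@(np.array(p)-E[:3,3]));return q[:2]/q[2]
def down(yaw):  # tool down; tool y direction = world angle yaw (mod pi)
    c,s=np.cos(yaw),np.sin(yaw);y=np.array([c,s,0]);z=np.array([0,0,-1.]);return R.from_matrix(np.c_[np.cross(y,z),y,z])
def row(p,rot,p0=None,r0=None):
    s=r.sense();p0=s["tool_pos"] if p0 is None else p0;r0=R.from_quat(s["tcp_rot"]) if r0 is None else r0
    return np.r_[r0.inv().apply(np.array(p)-p0)/.15,(r0.inv()*rot).as_rotvec()/np.pi].round(4).tolist()
E
python3 - <<'E'
from h import *
d=r.snapshot("top")
def P(l,z): return np.array([pix(d,u,v,z) for u,v in l])
ang=lambda a:np.degrees(np.arctan2(a[1],a[0])).round(1)
S=P([(304.7,213.2),(362.8,189.2),(382.6,231.2),(324,257)],.068);print("stand",S.round(4).tolist())
print("y-axis",ang(S[0]-S[1]),ang(S[3]-S[2]),"x-axis",ang(S[0]-S[3]),ang(S[1]-S[2]),"len",np.linalg.norm(S[0]-S[1]),np.linalg.norm(S[0]-S[3]),"ctr",S.mean(0))
B=P([(164,238.6),(204.6,224.6),(206,229),(165.4,243.4)],.16);print("board",B.mean(0),ang(B[0]-B[1]),ang(B[3]-B[2]),np.linalg.norm(B[0]-B[1]))
K=P([(218.6,219.6),(228.6,245.6),(177,261.6)],.035);print("rack",(K[0]+K[2])/2,ang(K[2]-K[1]),ang(K[0]-K[1]))
print("mallet",P([(458,226.6)],.165),P([(444.4,233.6)],.05))
print("jar",P([(271,118),(345,122)],.1),P([(261,299)],.042))
s=r.sense();print("tool y yaw",ang(R.from_quat(s["tcp_rot"]).apply([0,1,0])))
E
```

```text
stand [[0.5455, 0.0242, 0.068], [0.6001, -0.1144, 0.068], [0.499, -0.1569, 0.068], [0.4418, -0.0187, 0.068]]
y-axis 111.5 112.5 x-axis 22.5 22.8 len 0.1490637879113768 0.11217457209417377 ctr [ 0.52160749 -0.06644905  0.068     ]
board [0.49076538 0.28067052 0.16      ] 108.2 108.7 0.09130043023417407
rack [0.49037021 0.28130518 0.035     ] 106.2 21.3
mallet [[ 0.49327155 -0.30696253  0.165     ]] [[ 0.4923779 -0.3053489  0.05     ]]
jar [[ 0.77025956  0.09945377  0.1       ]
 [ 0.75659807 -0.07541364  0.1       ]] [[0.34941696 0.13003238 0.042     ]]
tool y yaw -66.6
```

```bash
cat >> h.py <<'E'
def plan(wps,start=None):
    """wps: (pos,rot); prints rows, each one call, splitting to 0.15 m per tool axis"""
    s=r.sense();p,q=start or (np.array(s["tool_pos"]),R.from_quat(s["tcp_rot"]))
    for P,Q in wps:
        for _ in range(12):
            e=q.inv().apply(np.array(P)-p);m=np.abs(e).max();f=min(1,.149/m) if m>0 else 1
            v=np.r_[e*f/.15,(q.inv()*Q).as_rotvec()/np.pi].round(3)
            n=max(np.linalg.norm(e*f)/.0417,np.degrees(np.linalg.norm(v[3:])*np.pi)/7.16)
            p=p+q.apply(v[:3]*.15);q=q*R.from_rotvec(v[3:]*np.pi)
            print(v.tolist(),"rows %.1f"%n,"->",p.round(3))
            if f==1:break
E
python3 - <<'E'
from h import *
q=down(np.radians(18.3))
plan([((.335,-.398,.28),q),((.4908,.2807,.24),q)])
E
```

```text
[0.982, -0.993, -0.519, -0.0, -0.0, -0.472] rows 11.9 -> [ 0.334 -0.401  0.279]
[0.018, 0.015, -0.009, -0.0, -0.0, 0.0] rows 0.1 -> [ 0.335 -0.398  0.28 ]
[0.993, 0.603, 0.068, -0.0, -0.0, 0.0] rows 4.2 -> [ 0.374 -0.228  0.27 ]
[0.993, 0.603, 0.068, -0.0, -0.0, 0.0] rows 4.2 -> [ 0.413 -0.058  0.26 ]
[0.993, 0.602, 0.068, -0.0, -0.0, 0.0] rows 4.2 -> [0.452 0.112 0.25 ]
[0.989, 0.6, 0.068, -0.0, -0.0, 0.0] rows 4.2 -> [0.491 0.281 0.24 ]
```

Request:
{"fn": "apply_moves", "kwargs": {"series": [[-1,0.98,-0.99,-0.52,0,0,-0.472],[-1,0.98,-0.99,-0.52,0,0,-0.472],[-1,0.98,-0.99,-0.52,0,0,-0.472],[-1,0.98,-0.99,-0.52,0,0,-0.472],[-1,0.98,-0.99,-0.52,0,0,-0.472],[-1,0.98,-0.99,-0.52,0,0,-0.472],[-1,0.98,-0.99,-0.52,0,0,-0.472],[-1,0.98,-0.99,-0.52,0,0,-0.472],[-1,0.98,-0.99,-0.52,0,0,-0.472],[-1,0.98,-0.99,-0.52,0,0,-0.472],[-1,0.98,-0.99,-0.52,0,0,-0.472],[-1,0.98,-0.99,-0.52,0,0,-0.472],[-1,0.98,-0.99,-0.52,0,0,-0.472],[-1,0.98,-0.99,-0.52,0,0,-0.472]]}}

```text
clock: 1.32
tool_pos: [0.3336, -0.4021, 0.2792]
tcp_rot: [0.587, 0.81, 0.0, -0.0]
force: [-0.5, -0.1, -0.3]
gripper_width: 0.0857
grasp_force: 0.0
```

Request:
{"fn": "apply_moves", "kwargs": {"series": [[-1,0.99,0.61,0.06,0,0,0],[-1,0.99,0.61,0.06,0,0,0],[-1,0.99,0.61,0.06,0,0,0],[-1,0.99,0.61,0.06,0,0,0],[-1,0.99,0.61,0.06,0,0,0],[-1,0.99,0.61,0.06,0,0,0]]}}

```text
clock: 1.82
tool_pos: [0.3748, -0.2295, 0.2706]
tcp_rot: [0.584, 0.812, -0.0, 0.0]
force: [0.4, -1.2, 0.3]
gripper_width: 0.0851
grasp_force: 0.0
```

Request:
{"fn": "apply_moves", "kwargs": {"series": [[-1,0.99,0.61,0.06,0,0,0],[-1,0.99,0.61,0.06,0,0,0],[-1,0.99,0.61,0.06,0,0,0],[-1,0.99,0.61,0.06,0,0,0],[-1,0.99,0.61,0.06,0,0,0],[-1,0.99,0.61,0.06,0,0,0]]}}

```text
clock: 2.32
tool_pos: [0.4149, -0.0612, 0.2615]
tcp_rot: [0.584, 0.811, 0.0, 0.0]
force: [0.3, -0.7, 0.0]
gripper_width: 0.0853
grasp_force: 0.0
```

Request:
{"fn": "apply_moves", "kwargs": {"series": [[-1,0.99,0.61,0.06,0,0,0],[-1,0.99,0.61,0.06,0,0,0],[-1,0.99,0.61,0.06,0,0,0],[-1,0.99,0.61,0.06,0,0,0],[-1,0.99,0.61,0.06,0,0,0],[-1,0.99,0.61,0.06,0,0,0]]}}

```text
clock: 2.82
tool_pos: [0.4553, 0.1079, 0.2521]
tcp_rot: [0.585, 0.811, 0.0, -0.001]
force: [-0.4, -0.9, 0.5]
gripper_width: 0.0854
grasp_force: 0.0
```

```bash
python3 - <<'E'
from h import *
import cv2
s=r.sense();print(s["clock"],s["tool_pos"],s["tcp_rot"])
d=r.snapshot("wrist");cv2.imwrite("pics/w1.png",d["image"][:,:,::-1]);print(np.array(d["intrinsics"]).round(1).tolist(),np.array(d["T_tool_cam"]).round(4).tolist())
q=down(np.radians(18.3))
plan([((.4908,.2807,.2),q),((.4908,.2807,.12),q)])
E
```

```text
2.8167 [0.45529144 0.10788603 0.25205803] [ 5.84908249e-01  8.11099115e-01  3.87625594e-04 -6.45009064e-04]
[[309.7, 0.0, 312.9], [0.0, 309.7, 203.1], [0.0, 0.0, 1.0]] [[0.0002, -0.9572, -0.2896, 0.0745], [1.0, 0.0002, 0.0001, -0.0003], [-0.0, -0.2896, 0.9572, -0.1721], [0.0, 0.0, 0.0, 1.0]]
[0.993, 0.569, 0.332, -0.0, -0.0, -0.0] rows 4.3 -> [0.489 0.274 0.202]
[0.04, 0.023, 0.013, -0.0, -0.0, -0.0] rows 0.2 -> [0.491 0.281 0.2  ]
[0.0, 0.001, 0.534, -0.0, -0.0, -0.0] rows 1.9 -> [0.491 0.281 0.12 ]
```

View pics/w1.png

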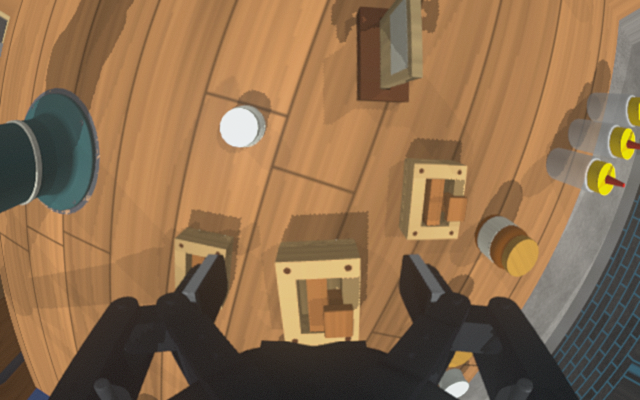

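The wrist view shows the board at (405,45) straight ahead and the stand at (318,295), turned about 4° relative to the tool. Both match the estimates, so I'll grasp the board.

Request:
{"fn": "apply_moves", "kwargs": {"series": [[-1,0.99,0.57,0.2,0,0,0],[-1,0.99,0.57,0.2,0,0,0],[-1,0.99,0.57,0.2,0,0,0],[-1,0.99,0.57,0.2,0,0,0],[-1,0.99,0.57,0.2,0,0,0],[-1,0.99,0.57,0.2,0,0,0]]}}

```text
clock: 3.37
tool_pos: [0.4893, 0.2748, 0.2211]
tcp_rot: [0.585, 0.811, -0.001, -0.001]
force: [-0.3, -0.7, -0.4]
gripper_width: 0.0858
grasp_force: 0.0
```

Request:
{"fn": "apply_moves", "kwargs": {"series": [[-1,0.043,0.024,0.3,0,0,0],[-1,0.043,0.024,0.3,0,0,0],[-1,0.043,0.024,0.6,0,0,0],[-1,0.043,0.024,0.68,0,0,0],[-1,0.043,0.024,0.68,0,0,0],[-0.5,0.043,0.024,0.68,0,0,0],[-0.2,0.043,0.024,0.68,0,0,0],[0.2,0.043,0.024,0.68,0,0,0],[0.5,0.043,0.024,0.68,0,0,0],[1,0.043,0.024,0.68,0,0,0],[1,0.043,0.024,0.68,0,0,0],[1,0.043,0.024,0.68,0,0,0],[1,0.043,0.024,0.68,0,0,0],[1,0.043,0.024,0.68,0,0,0]]}}

```text
clock: 4.53
tool_pos: [0.4909, 0.2826, 0.1212]
tcp_rot: [0.585, 0.811, 0.001, 0.001]
force: [-0.2, -0.5, 5.5]
gripper_width: 0.0079
grasp_force: 61.0
```

Request:
{"fn": "apply_moves", "kwargs": {"series": [[1,0,0,-0.1,0,0,0],[1,0,0,-0.25,0,0,0],[1,0,0,-0.45,0,0,0],[1,0,0,-0.65,0,0,0],[1,0,0,-0.8,0,0,0],[1,0,0,-0.8,0,0,0],[1,0,0,-0.8,0,0,0]]}}

```text
clock: 5.12
tool_pos: [0.4905, 0.2824, 0.241]
tcp_rot: [0.586, 0.811, 0.001, 0.001]
force: [-0.8, 0.7, -1.5]
gripper_width: 0.0075
grasp_force: 60.1
```

```bash
python3 - <<'E'
from h import *
s=r.sense();print(s["force"],s["gripper_width"],s["tool_pos"])
plan([((.50,-.0754,.23),down(np.radians(22.2)))])
E
```

```text
[-0.840025    0.74641673 -1.49403177] 0.00754817874964973 [0.490476   0.28239992 0.24102861]
[-0.993, -0.3, 0.032, 0.001, 0.0, -0.022] rows 3.7 -> [0.495 0.127 0.236]
[-0.993, -0.376, 0.033, -0.0, 0.0, 0.0] rows 3.8 -> [ 0.499 -0.032  0.231]
[-0.268, -0.102, 0.009, -0.0, 0.0, 0.0] rows 1.0 -> [ 0.5   -0.075  0.23 ]
```

Request:
{"fn": "apply_moves", "kwargs": {"series": [[1,-0.4,-0.12,0.03,0,0,-0.022],[1,-0.7,-0.21,0.03,0,0,-0.022],[1,-0.99,-0.3,0.03,0,0,-0.022],[1,-0.99,-0.3,0.03,0,0,-0.022],[1,-0.99,-0.3,0.03,0,0,-0.022],[1,-0.99,-0.3,0.03,0,0,-0.022]]}}

```text
clock: 5.62
tool_pos: [0.4935, 0.1244, 0.2341]
tcp_rot: [0.559, 0.829, -0.001, -0.001]
force: [0.1, 0.1, -0.8]
gripper_width: 0.008
grasp_force: 60.1
```

Request:
{"fn": "apply_moves", "kwargs": {"series": [[1,-0.3,-0.12,0.03,0,0,0],[1,-0.6,-0.23,0.03,0,0,0],[1,-0.8,-0.3,0.03,0,0,0],[1,-0.99,-0.38,0.03,0,0,0],[1,-0.99,-0.38,0.03,0,0,0],[1,-0.99,-0.38,0.03,0,0,0]]}}

```text
clock: 6.12
tool_pos: [0.4973, -0.0327, 0.2302]
tcp_rot: [0.558, 0.83, -0.0, -0.001]
force: [0.3, 0.5, -0.3]
gripper_width: 0.008
grasp_force: 60.1
```

Request:
{"fn": "apply_moves", "kwargs": {"series": [[1,-0.2,-0.08,0.1,0,0,0],[1,-0.27,-0.1,0.2,0,0,0],[1,-0.27,-0.1,0.2,0,0,0],[1,-0.27,-0.1,0.2,0,0,0],[1,-0.27,-0.1,0.2,0,0,0]]}}

```text
clock: 6.53
tool_pos: [0.4996, -0.0722, 0.2016]
tcp_rot: [0.556, 0.831, 0.001, -0.0]
force: [0.9, 0.4, -0.5]
gripper_width: 0.0077
grasp_force: 60.1
```

```bash
python3 - <<'E'
from h import *
import cv2
s=r.sense();print(s["clock"],s["tool_pos"],s["force"],s["gripper_width"])
q=R.from_quat(s["tcp_rot"]);print(np.degrees(np.arctan2(*q.apply([0,1,0])[[1,0]])),q.apply([0,0,1]))
w=r.snapshot("wrist")["image"];d=r.snapshot("scene")
a=cv2.resize(w[150:400,120:520],None,fx=2,fy=2,interpolation=2)[:,:,::-1][:300*2]
b=cv2.resize(d["image"][60:310,170:410],(576,600),interpolation=2)[:,:,::-1]
cv2.imwrite("pics/w2.png",a);cv2.imwrite("pics/s2.png",b)
E
```

```text
6.5333 [ 0.49961767 -0.07220503  0.20160331] [ 0.93464794  0.38302068 -0.53561529] 0.007697641389132123
22.49949989366369 [ 2.64209298e-04  1.42677279e-03 -9.99998947e-01]
```

View pics/s2.png

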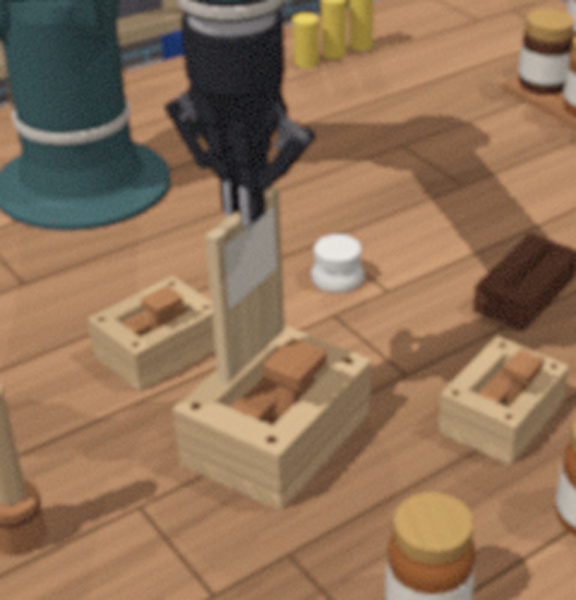

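View pics/w2.png

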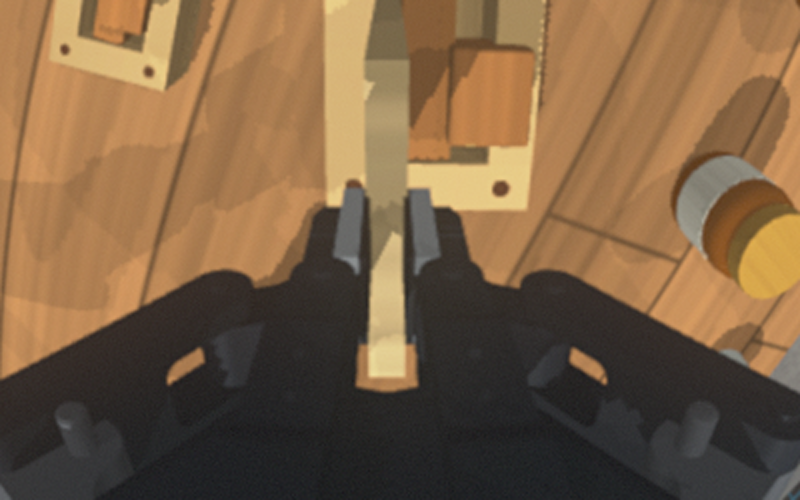

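The scene view shows the board held upright beside the slot line. The wrist view shows the stand's near-right corner at (527,210) in the crop, its left edge at column 325, and the board's near top end at (388,377). Next I'll work out the offsets.

```bash
cat >> h.py <<'E'
def wpix(u,v,z,p,q,d):
    """full-res wrist pixel -> tool-frame xy (m) on world plane z"""
    K=np.array(d["intrinsics"]);T=np.array(d["T_tool_cam"]);x,y=u-K[0,2],v-K[1,2];n=np.hypot(x,y);a=n/K[0,0]
    ray=np.array([x/n*np.sin(a),y/n*np.sin(a),np.cos(a)]);o=p+q.apply(T[:3,3]);w=q.apply(T[:3,:3]@ray)
    X=o+w*(z-o[2])/w[2];return (q.inv().apply(X-p)*1e3).round(1),X.round(4)
E
python3 - <<'E'
from h import *
s=r.sense();p=np.array(s["tool_pos"]);q=R.from_quat(s["tcp_rot"]);d=r.snapshot("wrist")
print(p)
for n,u,v,z in[("corner+66,-75",527,210,.068),("R top",545,5,.068),("R mid",536,110,.068),("hole lr",501,188,.068),("Lmid",325,100,.068),("Ltop",323,5,.068),("inner",365,60,.068),("wedge",533,148,.107),("wedge",450,145,.107),("wedge",453,40,.107),("wedge",533,47,.107),("btop L",369,377,p[2]+.039),("btop R",407,377,p[2]+.039),("btip L",369,375,.09)]:
    print(n,*wpix(120+u/2,150+v/2,z,p,q,d))
E
```

```text
[ 0.4998563  -0.07287686  0.20205851]
corner+66,-75 [-78.8  78.8 134.2] [ 0.603  -0.1155  0.068 ]
R top [ 35.5  80.5 134.2] [ 0.5608 -0.0092  0.068 ]
R mid [-20.2  79.  134.2] [ 0.5808 -0.0613  0.068 ]
hole lr [-64.9  62.9 134.1] [ 0.583  -0.1088  0.068 ]
Lmid [-14.8 -31.6 134. ] [ 0.4764 -0.0985  0.068 ]
Ltop [ 34.5 -31.5 134. ] [ 0.4577 -0.0529  0.068 ]
inner [  6.3 -10.8 134. ] [ 0.4876 -0.0711  0.068 ]
wedge [-26.8  68.9  95.2] [ 0.5739 -0.0713  0.107 ]
wedge [-25.   29.4  95.1] [ 0.5367 -0.0847  0.107 ]
wedge [24.1 29.3 95.1] [ 0.5178 -0.0393  0.107 ]
wedge [21.4 65.6 95.1] [ 0.5525 -0.028   0.107 ]
btop L [-44.8  -4.9 -39. ] [ 0.5124 -0.1162  0.2411]
btop R [-44.9   5.7 -39. ] [ 0.5222 -0.1122  0.2411]
btip L [-178.7  -10.2  112.1] [ 0.5588 -0.2418  0.09  ]
```

Request:
{"fn": "apply_moves", "kwargs": {"series": [[1,-0.017,0.002,0,0,0,0],[1,-0.017,0.002,0.05,0,0,0],[1,-0.017,0.002,0.1,0,0,0],[1,-0.017,0.002,0.13,0,0,0],[1,-0.017,0.002,0.16,0,0,0],[1,-0.017,0.002,0.19,0,0,0],[1,-0.017,0.002,0.22,0,0,0],[1,-0.017,0.002,0.25,0,0,0],[1,-0.017,0.002,0.25,0,0,0]]}}

```text
clock: 7.43
tool_pos: [0.4997, -0.0773, 0.1627]
tcp_rot: [0.557, 0.83, -0.0, -0.001]
force: [-0.1, 0.2, -1.2]
gripper_width: 0.0078
grasp_force: 60.1
```

Request:
{"fn": "apply_moves", "kwargs": {"series": [[1,0,0,0.05,0,0,0],[1,0,0,0.1,0,0,0],[1,0,0,0.15,0,0,0],[1,0,0,0.19,0,0,0],[1,0,0,0.21,0,0,0],[1,0,0,0.22,0,0,0],[1,0,0,0.22,0,0,0]]}}

```text
clock: 8.02
tool_pos: [0.5002, -0.0773, 0.1304]
tcp_rot: [0.557, 0.83, -0.0, -0.0]
force: [-1.5, 0.7, -1.7]
gripper_width: 0.0081
grasp_force: 60.1
```

Request:
{"fn": "apply_moves", "kwargs": {"series": [[1,0,0,0.007,0,0,0],[1,0,0,0.014,0,0,0],[1,0,0,0.02,0,0,0],[1,0,0,0.02,0,0,0]]}}

```text
clock: 8.35
tool_pos: [0.5017, -0.0765, 0.1294]
tcp_rot: [0.557, 0.831, 0.001, 0.001]
force: [-2.0, 1.7, 8.9]
gripper_width: 0.0081
grasp_force: 61.3
```

Request:
{"fn": "apply_moves", "kwargs": {"series": [[0.5,0,0,0,0,0,0],[0.2,0,0,0,0,0,0],[-0.2,0,0,0,0,0,0],[-0.2,0,0,0,0,0,0],[-0.2,0,0,0,0,0,0],[-0.2,0,0,-0.1,0,0,0],[-0.2,0,0,-0.3,0,0,0],[-0.2,0,0,-0.6,0,0,0],[-0.5,0,0,-0.8,0,0,0],[-0.5,0,0,-0.8,0,0,0],[-0.5,0,0,-0.8,0,0,0]]}}

```text
clock: 9.27
tool_pos: [0.5017, -0.0777, 0.2498]
tcp_rot: [0.557, 0.83, 0.0, 0.002]
force: [-0.7, -0.5, -0.9]
gripper_width: 0.0641
grasp_force: 0.0
```

```bash
python3 - <<'E'
from h import *
import cv2
s=r.sense();print(s["force"],s["gripper_width"],s["tool_pos"])
w=r.snapshot("wrist")["image"];d=r.snapshot("scene")["image"]
cv2.imwrite("pics/m3.png",np.hstack([cv2.resize(w[60:400,160:480],(400,425)),cv2.resize(d[110:310,200:388],(400,425),interpolation=2)])[:,:,::-1])
q=R.from_quat(s["tcp_rot"])
plan([((.4925,-.306,.25),q)])
E
```

```text
[-0.7292408  -0.45253526 -0.9063256 ] 0.06412020714669642 [ 0.5016767  -0.07767804  0.24982039]
[-0.993, -0.444, -0.013, -0.001, -0.001, 0.0] rows 3.9 -> [ 0.495 -0.241  0.249]
[-0.398, -0.178, -0.005, -0.0, -0.0, 0.0] rows 1.6 -> [ 0.493 -0.306  0.25 ]
```

View pics/m3.png

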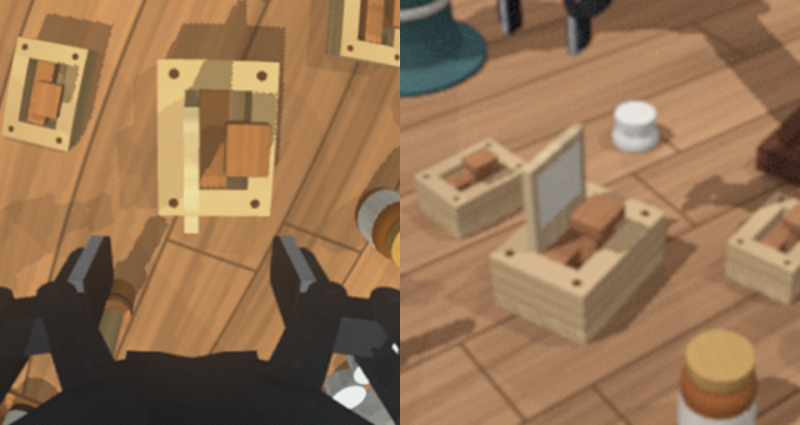

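The board stands in the slot, and the wedge top is at about (248,150) in the crop. Going for the mallet.

Request:
{"fn": "apply_moves", "kwargs": {"series": [[-1,-0.4,-0.18,-0.01,0,0,0],[-1,-0.7,-0.31,-0.01,0,0,0],[-1,-0.99,-0.44,-0.01,0,0,0],[-1,-0.99,-0.44,-0.01,0,0,0],[-1,-0.99,-0.44,-0.01,0,0,0],[-1,-0.99,-0.44,-0.01,0,0,0]]}}

```text
clock: 9.87
tool_pos: [0.4941, -0.242, 0.247]
tcp_rot: [0.559, 0.829, -0.0, -0.002]
force: [0.5, 0.9, -0.4]
gripper_width: 0.0848
grasp_force: 0.0
```

Request:
{"fn": "apply_moves", "kwargs": {"series": [[-1,-0.25,-0.11,0,0,0,0],[-1,-0.4,-0.18,0,0,0,0],[-1,-0.4,-0.18,0,0,0,0],[-1,-0.4,-0.18,0,0,0,0]]}}

```text
clock: 10.2
tool_pos: [0.4929, -0.305, 0.2479]
tcp_rot: [0.557, 0.83, 0.0, -0.001]
force: [-0.2, 0.1, -0.4]
gripper_width: 0.0851
grasp_force: 0.0
```

```bash
python3 - <<'E'
from h import *
s=r.sense();p=np.array(s["tool_pos"]);print(p)
plan([((.4925,-.306,.105),R.from_quat(s["tcp_rot"]))])
d=r.snapshot("wrist")
# pose of the earlier picture m3
p=np.array([0.5016767,-0.07767804,0.24982039]);q=down(np.radians(22.3))
for n,u,v,z in[("c",158,60,.068),("c",279,63,.068),("c",270,217,.068),("c",158,214,.068),("w",225,122,.107),("w",268,122,.107),("w",272,177,.107),("w",227,178,.107)]:
    print(n,*wpix(160+u/1.25,60+v/1.25,z,p,q,d))
E
```

```text
[ 0.49292404 -0.30500938  0.24788306]
[-0.008, -0.004, 0.953, 0.0, 0.0, 0.0] rows 3.4 -> [ 0.493 -0.306  0.105]
c [ 79.5 -30.2 181.8] [ 0.4436 -0.0156  0.068 ]
c [ 78.3  80.2 181.8] [0.5461 0.0252 0.068 ]
c [-72.5  78.8 181.8] [ 0.6021 -0.1148  0.068 ]
c [-68.8 -33.  181.8] [ 0.4973 -0.1538  0.068 ]
w [ 28.1  27.6 142.8] [ 0.5165 -0.0413  0.107 ]
w [ 28.6  63.5 142.8] [ 0.5496 -0.0271  0.107 ]
w [-19.1  69.4 142.8] [ 0.5731 -0.069   0.107 ]
w [-20.   30.3 142.8] [ 0.5373 -0.0847  0.107 ]
```

Request:
{"fn": "apply_moves", "kwargs": {"series": [[-1,0,0,0.25,0,0,0],[-1,0,0,0.5,0,0,0],[-1,0,0,0.75,0,0,0],[-1,0,0,0.95,0,0,0],[-1,0,0,0.95,0,0,0],[0,0,0,0.95,0,0,0],[0.2,0,0,0.95,0,0,0],[0.4,0,0,0.95,0,0,0],[1,0,0,0.95,0,0,0],[1,0,0,0.95,0,0,0],[1,0,0,0.95,0,0,0],[1,0,0,0.95,0,0,0],[1,0,0,0.95,0,0,0]]}}

```text
clock: 11.33
tool_pos: [0.4945, -0.3062, 0.1088]
tcp_rot: [0.557, 0.83, -0.0, 0.002]
force: [-0.4, 0.3, 6.9]
gripper_width: 0.0243
grasp_force: 58.7
```

Request:
{"fn": "apply_moves", "kwargs": {"series": [[1,0,0,-0.2,0,0,0],[1,0,0,-0.5,0,0,0],[1,0,0,-0.8,0,0,0],[1,0,0,-0.99,0,0,0],[1,0,0,-0.99,0,0,0],[1,0,0,-0.99,0,0,0]]}}

```text
clock: 11.83
tool_pos: [0.4946, -0.3062, 0.2583]
tcp_rot: [0.557, 0.83, -0.0, 0.003]
force: [0.3, -0.5, -2.5]
gripper_width: 0.0239
grasp_force: 59.5
```

```bash
python3 - <<'E'
from h import *
s=r.sense();print(s["gripper_width"],s["tool_pos"],s["force"])
plan([((.544,-.056,.252),R.from_quat(s["tcp_rot"]))])
E
```

```text
0.023918886697997684 [ 0.49455152 -0.30615983  0.25826264] [ 0.31050019 -0.48407286 -2.51579489]
[0.993, 0.656, 0.026, 0.0, 0.0, 0.0] rows 4.3 -> [ 0.529 -0.131  0.254]
[0.426, 0.281, 0.011, 0.0, 0.0, 0.0] rows 1.8 -> [ 0.544 -0.056  0.252]
```

Request:
{"fn": "apply_moves", "kwargs": {"series": [[1,0,0,-0.2,0,0,0],[1,0.25,0.17,-0.28,0,0,0],[1,0.5,0.33,-0.28,0,0,0],[1,0.75,0.5,-0.28,0,0,0],[1,0.99,0.66,-0.28,0,0,0],[1,0.99,0.66,-0.28,0,0,0],[1,0.99,0.66,-0.28,0,0,0],[1,0.99,0.66,-0.28,0,0,0]]}}

```text
clock: 12.5
tool_pos: [0.528, -0.13, 0.2961]
tcp_rot: [0.556, 0.831, -0.001, -0.001]
force: [-0.1, -0.4, -1.6]
gripper_width: 0.0243
grasp_force: 59.5
```

Request:
{"fn": "apply_moves", "kwargs": {"series": [[1,0.2,0.14,0,0,0,0],[1,0.43,0.29,0,0,0,0],[1,0.43,0.29,0,0,0,0],[1,0.43,0.29,0,0,0,0],[1,0.43,0.29,0,0,0,0]]}}

```text
clock: 12.92
tool_pos: [0.5441, -0.0565, 0.2964]
tcp_rot: [0.558, 0.83, -0.001, -0.0]
force: [-0.2, -0.4, -0.6]
gripper_width: 0.0245
grasp_force: 59.6
```

```bash
python3 - <<'E'
from h import *
import cv2
s=r.sense();print(s["gripper_width"],s["tool_pos"],s["force"])
plan([((.544,-.056,.228),R.from_quat(s["tcp_rot"]))])
w=r.snapshot("wrist")["image"];d=r.snapshot("scene")["image"]
cv2.imwrite("pics/m4.png",np.hstack([cv2.resize(w[60:400,160:480],(400,425)),cv2.resize(d[110:310,200:388],(400,425),interpolation=2)])[:,:,::-1])
E
```

```text
0.024518509058750037 [ 0.5441133  -0.05654492  0.29641347] [-0.24798091 -0.4116178  -0.57585886]
[0.004, 0.002, 0.456, 0.0, 0.0, 0.0] rows 1.6 -> [ 0.544 -0.056  0.228]
```

View pics/m4.png

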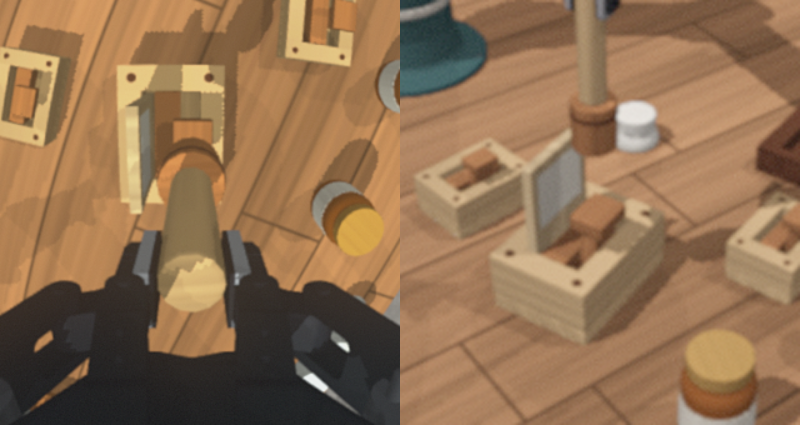

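Request:
{"fn": "apply_moves", "kwargs": {"series": [[1,0,0,0.2,0,0,0],[1,0,0,0.4,0,0,0],[1,0,0,0.45,0,0,0],[1,0,0,0.49,0,0,0],[1,0,0,0.525,0,0,0],[1,0,0,0.56,0,0,0],[1,0,0,0.56,0,0,0]]}}

```text
clock: 13.6
tool_pos: [0.5452, -0.0548, 0.2139]
tcp_rot: [0.557, 0.83, 0.0, 0.001]
force: [-0.5, 0.0, -1.0]
gripper_width: 0.0241
grasp_force: 59.7
```

Request:
{"fn": "apply_moves", "kwargs": {"series": [[1,0,0,0.02,0,0,0],[1,0,0,0.04,0,0,0],[1,0,0,0.05,0,0,0],[1,0,0,0.05,0,0,0]]}}

```text
clock: 13.93
tool_pos: [0.5452, -0.0543, 0.2062]
tcp_rot: [0.557, 0.83, 0.0, 0.001]
force: [0.3, -0.0, 1.6]
gripper_width: 0.0243
grasp_force: 60.0
```

Request:
{"fn": "apply_moves", "kwargs": {"series": [[1,0,0,-0.06,0,0,0],[1,0,0,-0.12,0,0,0],[1,0,0,-0.12,0,0,0],[1,0,0,-0.06,0,0,0],[1,0,0,-0.02,0,0,0],[1,0,0,0.015,0,0,0],[1,0,0,0.035,0,0,0],[1,0,0,0.035,0,0,0]]}}

```text
clock: 14.6
tool_pos: [0.544, -0.0544, 0.1995]
tcp_rot: [0.557, 0.83, -0.0, -0.001]
force: [0.3, 1.1, -1.3]
gripper_width: 0.0241
grasp_force: 59.9
```

Request:
{"fn": "apply_moves", "kwargs": {"series": [[1,0,0,-0.06,0,0,0],[1,0,0,-0.12,0,0,0],[1,0,0,-0.12,0,0,0],[1,0,0,-0.06,0,0,0],[1,0,0,-0.02,0,0,0],[1,0,0,0.015,0,0,0],[1,0,0,0.035,0,0,0],[1,0,0,0.035,0,0,0]]}}

```text
clock: 15.27
tool_pos: [0.5441, -0.0544, 0.1944]
tcp_rot: [0.557, 0.83, -0.0, -0.001]
force: [-0.3, -0.2, -1.5]
gripper_width: 0.0239
grasp_force: 59.9
```

Request:
{"fn": "apply_moves", "kwargs": {"series": [[1,0,0,-0.06,0,0,0],[1,0,0,-0.12,0,0,0],[1,0,0,-0.12,0,0,0],[1,0,0,-0.06,0,0,0],[1,0,0,-0.02,0,0,0],[1,0,0,0.005,0,0,0],[1,0,0,0.02,0,0,0],[1,0,0,0.02,0,0,0]]}}

```text
clock: 15.93
tool_pos: [0.5444, -0.0545, 0.1928]
tcp_rot: [0.557, 0.83, -0.001, -0.0]
force: [-2.6, -0.5, 7.9]
gripper_width: 0.0241
grasp_force: 60.7
```

```bash
python3 - <<'E'
from h import *
import cv2
s=r.sense();print(s["gripper_width"],s["tool_pos"],s["force"])
d=r.snapshot("scene")["image"]
cv2.imwrite("pics/m5.png",cv2.resize(d[170:270,240:340],(600,600),interpolation=2)[:,:,::-1])
E
```

```text
0.024109632753616758 [ 0.54442565 -0.05448722  0.19284539] [-2.59835162 -0.54727397  7.89086824]
```

View pics/m5.png

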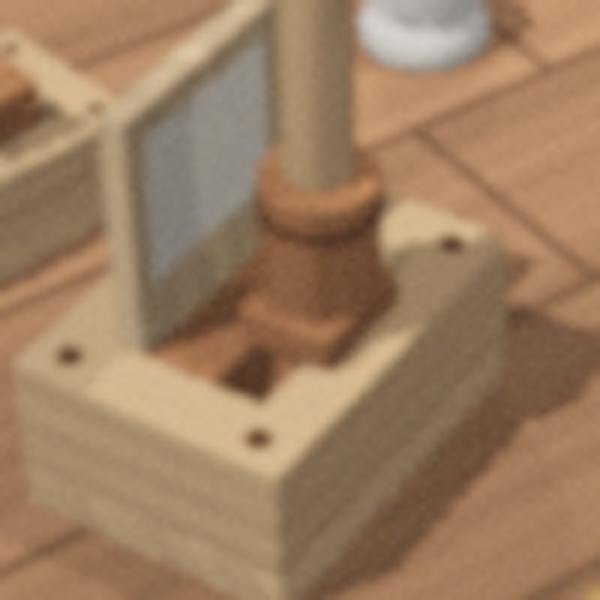

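The wedge head looks to be on or nearly on the stand. Two firmer taps should confirm the hard stop.

Request:
{"fn": "apply_moves", "kwargs": {"series": [[1,0,0,-0.06,0,0,0],[1,0,0,-0.12,0,0,0],[1,0,0,-0.12,0,0,0],[1,0,0,-0.06,0,0,0],[1,0,0,-0.02,0,0,0],[1,0,0,0.005,0,0,0],[1,0,0,0.02,0,0,0],[1,0,0,0.02,0,0,0]]}}

```text
clock: 16.65
tool_pos: [0.5457, -0.0545, 0.1926]
tcp_rot: [0.557, 0.83, -0.001, 0.001]
force: [-7.0, -1.0, 27.8]
gripper_width: 0.0242
grasp_force: 63.1
```

Request:
{"fn": "apply_moves", "kwargs": {"series": [[1,0,0,-0.06,0,0,0],[1,0,0,-0.12,0,0,0],[1,0,0,-0.12,0,0,0],[1,0,0,-0.06,0,0,0],[1,0,0,-0.02,0,0,0],[1,0,0,0,0,0,0],[1,0,0,0.01,0,0,0],[1,0,0,0.01,0,0,0]]}}

```text
clock: 17.32
tool_pos: [0.5465, -0.0546, 0.1924]
tcp_rot: [0.557, 0.83, -0.0, 0.002]
force: [-8.2, -0.8, 37.6]
gripper_width: 0.0243
grasp_force: 64.6
```

Request:
{"fn": "apply_moves", "kwargs": {"series": [[1,0,0,-0.1,0,0,0],[1,0,0,-0.35,0,0,0],[1,0,0,-0.6,0,0,0],[1,0,0,-0.75,0,0,0],[1,0,0,-0.75,0,0,0],[1,0,0,-0.75,0,0,0]]}}

```text
clock: 17.82
tool_pos: [0.5446, -0.0546, 0.2998]
tcp_rot: [0.557, 0.83, -0.0, 0.0]
force: [-0.7, 0.0, -1.6]
gripper_width: 0.0242
grasp_force: 59.9
```

Request:
{"fn": "apply_moves", "kwargs": {"series": [[1,-0.25,-0.17,0,0,0,0],[1,-0.5,-0.33,0,0,0,0],[1,-0.75,-0.5,0,0,0,0],[1,-0.99,-0.66,0,0,0,0],[1,-0.99,-0.66,0,0,0,0],[1,-0.99,-0.66,0,0,0,0]]}}

```text
clock: 18.32
tool_pos: [0.5062, -0.2348, 0.2967]
tcp_rot: [0.561, 0.828, -0.001, -0.003]
force: [0.1, 0.8, -1.8]
gripper_width: 0.0243
grasp_force: 59.8
```

Request:
{"fn": "apply_moves", "kwargs": {"series": [[1,-0.2,-0.13,0,0,0,0],[1,-0.43,-0.28,0,0,0,0],[1,-0.43,-0.28,0.2,0,0,0],[1,-0.43,-0.28,0.4,0,0,0],[1,-0.43,-0.28,0.6,0,0,0],[1,-0.43,-0.28,0.6,0,0,0],[1,-0.43,-0.28,0.6,0,0,0]]}}

```text
clock: 18.9
tool_pos: [0.4936, -0.3031, 0.2078]
tcp_rot: [0.557, 0.831, 0.0, -0.003]
force: [-0.0, -0.6, -1.0]
gripper_width: 0.0246
grasp_force: 59.6
```

```bash
python3 - <<'E'
from h import *
import cv2
s=r.sense();print(s["gripper_width"],s["tool_pos"],s["force"],s["tcp_rot"])
d=r.snapshot("scene")["image"]
cv2.imwrite("pics/m6.png",np.hstack([cv2.resize(d[150:270,230:330],(390,468),interpolation=2),cv2.resize(d[120:320,110:270],(390,468),interpolation=2)])[:,:,::-1])
E
```

```text
0.024606970543369907 [ 0.49361482 -0.30314698  0.20778941] [-0.01715699 -0.64913336 -0.98857752] [ 5.56502101e-01  8.30840509e-01  3.61596553e-04 -3.05439544e-03]
```

View pics/m6.png

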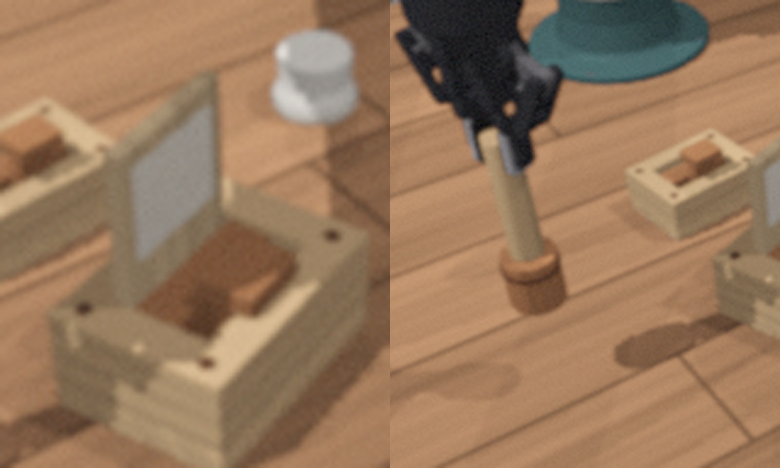

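The wedge head is down on the stand and the board is upright; the mallet hangs vertical. Setting it down.

Request:
{"fn": "apply_moves", "kwargs": {"series": [[1,0,0,0.2,0,0,0],[1,0,0,0.4,0,0,0],[1,0,0,0.55,0,0,0],[1,0,0,0.6,0,0,0],[1,0,0,0.63,0,0,0],[1,0,0,0.645,0,0,0],[1,0,0,0.655,0,0,0],[1,0,0,0.655,0,0,0],[1,0,0,0.655,0,0,0]]}}

```text
clock: 19.7
tool_pos: [0.4956, -0.3054, 0.1134]
tcp_rot: [0.557, 0.83, -0.0, 0.001]
force: [-0.2, 0.0, -1.2]
gripper_width: 0.0241
grasp_force: 59.7
```

Request:
{"fn": "apply_moves", "kwargs": {"series": [[1,0,0,0.01,0,0,0],[1,0,0,0.02,0,0,0],[1,0,0,0.028,0,0,0],[1,0,0,0.028,0,0,0]]}}

```text
clock: 20.03
tool_pos: [0.4953, -0.3054, 0.1089]
tcp_rot: [0.557, 0.83, -0.0, 0.001]
force: [-1.6, 0.6, 4.3]
gripper_width: 0.024
grasp_force: 60.5
```

Force 4.3 N shows it is on the table. Releasing and backing off straight up.

Request:
{"fn": "apply_moves", "kwargs": {"series": [[0.35,0,0,0,0,0,0],[0.2,0,0,0,0,0,0],[-0.2,0,0,0,0,0,0],[-1,0,0,0,0,0,0],[-1,0,0,0,0,0,0],[-1,0,0,0,0,0,0],[-1,0,0,0,0,0,0],[-1,0,0,-0.1,0,0,0],[-1,0,0,-0.3,0,0,0],[-1,0,0,-0.6,0,0,0],[-1,0,0,-0.95,0,0,0],[-1,0,0,-0.95,0,0,0],[-1,0,0,-0.95,0,0,0],[-1,0,0,-0.95,0,0,0]]}}

```text
clock: 21.2
tool_pos: [0.495, -0.3052, 0.2512]
tcp_rot: [0.557, 0.83, -0.0, 0.001]
force: [0.6, -0.4, -0.2]
gripper_width: 0.0855
grasp_force: 0.0
```

```bash
python3 - <<'E'
from h import *
import cv2
s=r.sense();print(s["clock"],s["gripper_width"],s["tool_pos"],s["force"])
d=r.snapshot("scene")["image"]
cv2.imwrite("pics/m7.png",d[:,:,::-1])
E
```

```text
21.2 0.08545990493581326 [ 0.49504682 -0.30519381  0.25118082] [ 0.60494131 -0.40007594 -0.19013005]
```

View pics/m7.png

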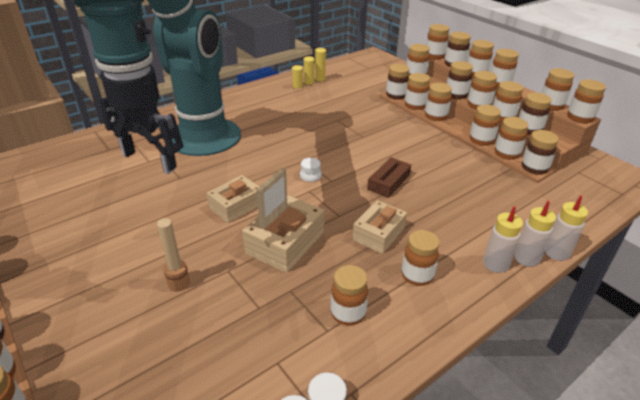

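The mallet stands upright at (173,258), the board is clamped in the stand at (275,195), and the jars and pot have not moved.

```bash
python3 -c "
from station import r
print(r.close_job())"
```

```text
the job is handed in; nothing more can be done
None
```

The job is handed in at about 21 s: the board is clamped upright in the stand, the wedge was tapped down to its stop with the mallet, the mallet is standing on the table, and the jars and pot are where they were.

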